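Shut and bolt the chemicals locker

ROBOT

A 6-joint arm with a two-finger parallel gripper is mounted at the origin on a cart in front of the work surface, level with it; the furniture and walls round the work are solid. World frame = base frame: x ahead of the robot, y to its left, z up, the work surface at z = 0. Lengths are in m, angles in rad, forces in N, time in s.
With the tool pointing down it reaches from about 0.225 to 0.875 m from the base axis. Payload 3.4 kg.
Tool frame: the origin (TCP) lies at the very end of the fingers, on their centre line; the grasp point (between the pads) lies 19 mm behind it; z points along the fingers, y is the direction in which the jaws open and shut (so a half turn about z gives the same grasp; the last joint's range is limited). The gripper opens to 85 mm and grips with 20 to 120 N. Pads are 22 mm wide; open, the fingers measure 114 mm over their backs; the gripper's body (76 mm by 85 mm) begins 54 mm behind the grasp point. The pads swing forward as they close: fully open they stand 13 mm farther back than shut.
Start: joints at [-1.309, 0.276, 1.505, -0, 1.361, -0.121], TCP at [0.215, -0.533, 0.231] pointing down, gripper open.
Joint ranges: [-2.89, 2.89], [-0.75, 2.08], [0.22, 2.7], [-1.18, 4.32], [0.11, 2.71], [-2.7, 2.7]. Speed limits (rad/s): [2.57, 2.57, 3.14, 3.14, 3.14, 3.14].

INTERFACE

Orientations are given as a unit quaternion [w, x, y, z].
In Python, from rig import get_state, get_image, calibration, sign_off gives the robot as it stands. The module is installed in compiled form; this text tells all that it offers.
- The arm moves only by the tool drive_tool, never from a script. Its argument "targets" is one flat list of numbers, 7 for each row, row after row: the turn, a rotation vector about the tool's x, y, z in degrees, then the shift along the tool's x, y, z in mm, then the opening, from 0 (shut) to 1 (fully open). In form: [wx, wy, wz, tx, ty, tz, fingers, wx, wy, wz, tx, ty, tz, fingers, ...]. A call has 1 to 12 rows; each row shifts and turns the commanded pose from where the row before left it, along the tool's axes as they then stand; what a row does not reach is not made up. A row lasts 1/8 s, in which the tool goes at most 62.5 mm and 10.7 degrees, less where a joint would pass 70% of its speed; a pose out of reach is approached as far as the arm can. A call is refused whole if a number of a shift passes 62.5 or a number of a turn 10.7, either way. A call with a gripper value outside its range is refused whole. The fingers move at their own pace and stop on an object; "grip_force" is the grip in N (left out, the last holds). Time passes only in rows, so rows that do not move let the fingers close. It gives the time, the measured TCP pose, the force and the opening at its end, in the units of the state.
- get_state(): the state, without advancing time (a new reading comes with each control period).
- get_image(name): name is "scene" or "top"; returns the picture (384x512x3 uint8, red, green, blue); there is no depth.
- calibration(name): a dict with "mtx" (3x3 intrinsics, pixels), "world_to_cam" (4x4, takes a point from world to camera coordinates). Camera axes: x right, y down, z forward; pixel columns grow to the right and rows downward; lengths in m; the calibration is good to about 2 mm. A picture is of the moment at which its call begins. calibration takes no time and is no camera call.
- sign_off(): hands the job in, once; it reports no verdict.
The state is a dict: "clock": time; "qpos": joint angles; "qd": joint speeds; "effort": joint torques, N m; "position": TCP position; "ee_rot": TCP orientation; "contact_force": force on the tool from outside, world axes, zero at the start; "moment": the same for the moment, N m; "width": finger opening in m.
Only numpy, scipy, OpenCV 4.12 (cv2) and the standard library are available. Lean on these libraries where they do the work, as an engineer would, in place of code of your own. Each camera call takes 0.05 s, during which the arm holds its last target.

TASK

Shut and lock the steel chemicals locker: push its sliding hatch fully shut, then hold the spring catch plate down with one fingertip while the other fingertip pushes the bolt fully home through the hatch's eye, and let the catch spring back up so that it locks the bolt. Nothing needs gripping or lifting, and the loose things round the locker must stay where they are.

Things in the scene. Friction and masses are not known exactly. Their poses are not given: they have to be found in the camera images.
- locker: Grey sheet-steel locker fixed to the bench, 220 (x) by 350 (y) mm, flat top (the deck) 95 mm high. Origin: centre of its underside. x points roughly away from the robot (yaw up to 0.3 rad either way), y along it: hatch towards +y, bolt and catch at the -y end. Hatch rails 11 mm high over the deck at x = -104 and +104 mm.
- hatch (a joint): How far the hatch stands open, m: 0 = fully shut at its stop, 0.095 = open; starts at 0.05 to 0.09. A grey sheet-steel plate, 5.5 mm over the deck, that shuts by sliding to the locker's -y with about 2 N of friction and stays where left. An upright lug on its -y edge has a 15 mm eye that meets the 10 mm round-nosed bolt when the hatch is shut.
- hatch_lip (a point): Middle of the top of the upright lip on the hatch's +y edge, on its +y face: plate 110 mm long along the locker's x, 3 mm thick (rolled top 6 mm), top 34 mm over the deck, foot at the hatch plate. Push it towards the locker's -y.
- bolt (a joint): How far the bolt is shot, m: 0 = drawn (as it starts), 0.036 = fully home at its stop, nose through the hatch's eye. Slides to the locker's +x, about 1.5 N of friction, stays where left. While the catch is up its tooth blocks the bolt's rack (notches at 0, 12, 24 and 36 mm, 1.5 mm play either way); let go between notches, it drops into the next one reached.
- bolt_post (a point): Centre of the top of the bolt's upright round post, 12 mm in diameter, top 54 mm over the deck. It rides with the bolt along the locker's y = -78 mm: at x = -18 mm drawn, +18 mm home. Push its -x side towards the locker's +x. Below a fingertip there: rod and guide staples up to 20 mm over the deck.
- catch (a joint): Angle of the spring catch, rad: 0 = up (tooth in the rack, bolt locked), 0.34 = right down at its stop; tooth clear of the rack above 0.22. Springs up when let go; below 0.06 its tooth sits in a notch. Rocks on a pin along the locker's x at y = -118 mm, 24 mm over the deck. Takes 4 to 8 N pressed 24 mm from the pin, where it goes down 8 mm.
- catch_plate (a point): Centre of the top of the catch's finger plate: flat dark steel, 110 mm along the locker's x (-84 to +26 mm) by 37 mm (y = -160 to -123 mm), top 34 mm over the deck when up; its -y edge goes down when pressed. It lies beside the bolt's whole stroke, middle line 64 mm to the -y side of the post, and does not move with the bolt: a fingertip can slide along it. Ears at the pin's ends: 30 mm high.
- rinse_bottle: Bystander: loose whitish bottle with a black cap, 70 mm in diameter, 124 mm high, standing beside the locker's -y end. Origin: centre of its underside.
- ring_tin: Bystander: loose round metal tin, 76 mm in diameter, 32 mm high, beside the locker's -y end. Origin: centre of its underside.
- pliers: Bystander: loose spring cutters with red grips, 165 x 69 x 15 mm, lying beside the locker's +y end. Origin: centre of the underside.
- brass_brush: Bystander: loose brush with a wooden handle, 180 x 22 x 26 mm, lying in front of the locker (its -x side). Origin: centre of the underside.

How it is judged:
On the way, in this order (a step that is already met when the one before it is completed fails the run):
1. the hatch is fully shut while the bolt is still drawn (value of joint each of hatch, bolt below 0.004 m), for 0.1 s.
2. the bolt is on its way, pushed by a finger while a finger holds the catch down (value of joint bolt between 0.006 and 0.033 m and value of joint catch above 0.16 rad and contact force between the fingers and catch above 0.5 N and contact force between the fingers and bolt above 0.2 N), for 0.04 s.
At the end, for the whole second after the job is handed in: The hatch is shut (within 4 mm), the bolt is home through its eye (at least 33 of 36 mm), and the catch has sprung up into the last notch of the rack (below 0.06 rad) (value of joint hatch below 0.004 m and value of joint bolt above 0.033 m and value of joint catch below 0.06 rad); the robot touches nothing.
It fails at once if a loose thing beside the locker was moved or picked up (distance of any of rinse_bottle, ring_tin, pliers, brass_brush from where it was at the start of the episode above 0.015 m).
It also fails if it takes over 51 s, if anything falls off the work surface, if the arm or the gripper's body presses on something with over 40 N, if the wrist force passes 120 N, or if a joint passes its speed limit or range.

## Working session

There is one attempt and no reset: what is moved stays moved. The work goes in short steps, Python scripts to look and compute and a tool call to move; the robot and the scene stay as the last step left them, time stands still between calls to the robot, and variables do not carry over. Pictures are saved under pics/ and viewed, and the job is handed in when it is done.

Besides the shell and the picture viewer there is one more tool, called after ">>>" as name(argument=value, ...) on one line, values as JSON. drive_tool: Moves the arm, as the interface text tells. Its arguments: {"type":"object","properties":{"targets":{"type":"array"},"grip_force":{"type":"number"}},"required":["targets"]}

```bash
mkdir -p pics; python3 - <<'E'
from rig import *
import cv2
for n in("scene","top"):
    im=get_image(n); cv2.imwrite(f"pics/{n}0.png",cv2.cvtColor(im,cv2.COLOR_RGB2BGR)); c=calibration(n); print(c)
print(get_state())
E
```

```text
{'mtx': array([[384.31796332,   0.        , 251.07252818],
       [  0.        , 384.31796332, 188.42963495],
       [  0.        ,   0.        ,   1.        ]]), 'world_to_cam': array([[-0.75748184, -0.65267883,  0.01521876,  0.43097399],
       [-0.48460423,  0.54649286, -0.68301119,  0.30621511],
       [ 0.43747   , -0.52474365, -0.73024934,  0.99223942],
       [ 0.        ,  0.        ,  0.        ,  1.        ]])}
{'mtx': array([[356.09367093,   0.        , 251.94054548],
       [  0.        , 356.09367093, 187.89837812],
       [  0.        ,   0.        ,   1.        ]]), 'world_to_cam': array([[-0.00226798, -0.99940271, -0.03448315,  0.0416288 ],
       [-0.99968662,  0.00312562, -0.0248375 ,  0.53147768],
       [ 0.02493045,  0.03441601, -0.9990966 ,  0.96469308],
       [ 0.        ,  0.        ,  0.        ,  1.        ]])}
{'clock': 0.1, 'qpos': array([-1.30897244e+00,  2.76539830e-01,  1.50601992e+00,  4.85059704e-06,
        1.36070624e+00, -1.21018590e-01]), 'qd': array([ 7.38508338e-04, -1.98896246e-03, -3.42410741e-03, -9.76013575e-06,
       -6.01172254e-04, -3.21165686e-04]), 'effort': array([ 2.63049595e-03, -4.17699552e+01, -2.46405602e+01, -1.58150156e-04,
        5.81826404e-03,  6.65164350e-06]), 'position': array([ 0.21465821, -0.53291368,  0.23051627]), 'ee_rot': array([-8.34762615e-04,  9.81734583e-01,  1.90253801e-01, -5.64893526e-05]), 'contact_force': array([ 0.76149857, -0.23349   ,  0.4909699 ]), 'moment': array([-0.03938489, -0.02560334,  0.01564726]), 'width': 0.0857613951759783}
```

View pics/scene0.png

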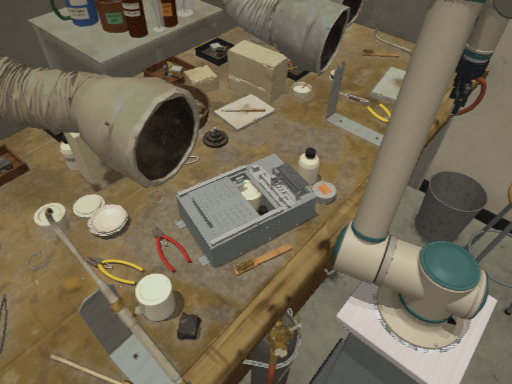

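View pics/top0.png

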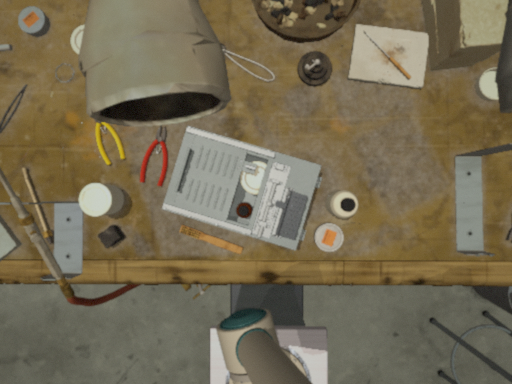

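```bash
python3 - <<'E'
import cv2
im=cv2.imread("pics/top0.png"); 
cv2.imwrite("pics/topc.png",cv2.resize(im[90:290,130:370],None,fx=3.3,fy=3,interpolation=cv2.INTER_CUBIC)[:600,:800])
E
```

```text
(no output)
```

View crop.

```bash
python3 - <<'E'
import cv2
im=cv2.imread("pics/top0.png"); 
cv2.imwrite("pics/topc2.png",cv2.resize(im[115:265,150:350],None,fx=4,fy=4,interpolation=cv2.INTER_CUBIC))
im=cv2.imread("pics/scene0.png"); 
cv2.imwrite("pics/scc.png",cv2.resize(im[140:280,160:350],None,fx=4,fy=4,interpolation=cv2.INTER_CUBIC))
E
```

```text
(no output)
```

View pics/topc2.png

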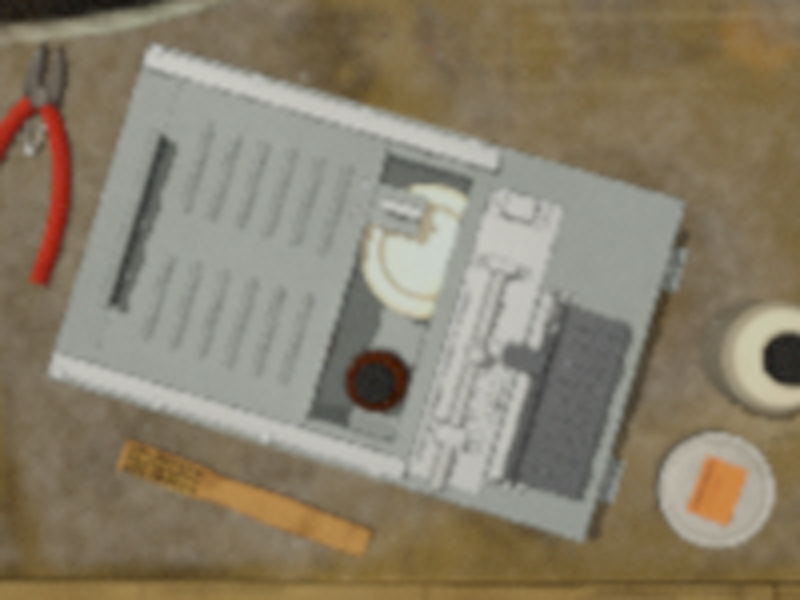

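View pics/scc.png

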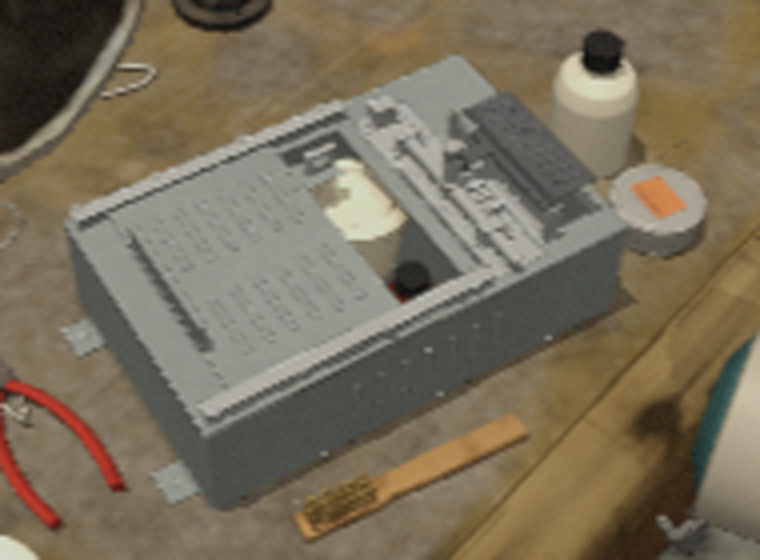

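```bash
cat > h.py <<'E'
import numpy as np, cv2
from rig import *
def proj(n,P):
    c=calibration(n);T=c["world_to_cam"];p=np.atleast_2d(P)@T[:3,:3].T+T[:3,3];q=p@c["mtx"].T;return q[:,:2]/q[:,2:]
def back(n,uv,z):
    c=calibration(n);T=c["world_to_cam"];R=T[:3,:3];o=-R.T@T[:3,3]
    d=R.T@np.linalg.solve(c["mtx"],np.array([uv[0],uv[1],1.]));return o+d*(z-o[2])/d[2]
def L2W(p,pose):
    x,y,t=pose;p=np.atleast_2d(p);c,s=np.cos(t),np.sin(t)
    return np.c_[x+c*p[:,0]-s*p[:,1],y+s*p[:,0]+c*p[:,1],p[:,2]]
E
python3 - <<'E'
from h import *
from scipy.optimize import least_squares
f=lambda u,v:(u/4+150-.4,v/4+115-.4)
g=lambda u,v:(u/4+160-.4,v/4+140-.4)
loc=np.array([[.11,.175,.095],[.11,-.175,.095],[-.11,-.175,.095],[-.11,.175,.095]])
top=np.array([f(150,45),f(685,203),f(587,542),f(50,375)])
sc=np.array([g(68,228),g(462,57),g(625,235),g(208,430)])
r=lambda p,n,o:(proj(n,L2W(loc,p))-o)
for nm,fn in (("top",lambda p:r(p,"top",top).ravel()),("scene",lambda p:r(p,"scene",sc).ravel()),("both",lambda p:np.r_[r(p,"top",top).ravel(),r(p,"scene",sc).ravel()])):
    s=least_squares(fn,[.5,0,-.3],loss="soft_l1");print(nm,s.x,np.round(fn(s.x),1))
pose=s.x
# check post, lip, plate
for z,uv,nm in ((.149,f(515,355),"post"),(.129,f(165,137),"lip+x"),(.129,f(113,307),"lip-x"),(.129,f(570,303),"pl a"),(.129,f(632,325),"pl b"),(.129,f(583,497),"pl c"),(.129,f(515,483),"pl d")):
    w=back("top",uv,z);d=w[:2]-pose[:2];c,s_=np.cos(pose[2]),np.sin(pose[2]);print(nm,w.round(4),"local",(c*d[0]+s_*d[1]).round(4),(-s_*d[0]+c*d[1]).round(4))
print(L2W([[-.018,-.078,.149],[-.029,-.142,.129]],pose))
for n in("top","scene"):
    im=cv2.imread(f"pics/{n}0.png");im=cv2.resize(im,None,fx=4,fy=4,interpolation=cv2.INTER_CUBIC)
    pts=[]
    for y in np.linspace(-.16,-.123,2):
        for x in (-.084,.026):pts.append([x,y,.129])
    pts+=[[-.018,-.078,.149],[-.018,-.078,.115]]
    pts+=[[x,y,.095] for x in(-.11,.11) for y in (-.175,.175)]
    for u,v in proj(n,L2W(pts,pose)): cv2.circle(im,(int(4*u+2),int(4*v+2)),4,(0,0,255),-1)
    if n=="top": im=im[460:1060,600:1400]
    else: im=im[540:1140,640:1400]
    cv2.imwrite(f"pics/ov_{n}.png",im)
E
```

```text
top [ 0.53123731  0.06410912 -0.29475758] [ 0.  -0.7  0.8 -0.4 -0.2  0.3 -0.5  0.8]
scene [ 0.52789269  0.0684248  -0.30215524] [-0.9 -1.2  0.1  0.   2.  -1.1 -0.3  2.6]
both [ 0.53103633  0.06478272 -0.2976487 ] [-0.1 -0.7  0.6 -0.1 -0.7  0.5 -0.9  0.7 -0.7 -2.2 -0.2 -1.   1.8 -2.6
  0.2  1.1]
post [ 0.492 -0.026  0.149] local -0.0107 -0.0982
lip+x [0.6231 0.183  0.129 ] local 0.0533 0.14
lip-x [0.5208 0.2143 0.129 ] local -0.0536 0.1399
pl a [ 0.5224 -0.0595  0.129 ] local 0.0282 -0.1214
pl b [ 0.5093 -0.0961  0.129 ] local 0.0264 -0.1602
pl c [ 0.4075 -0.0666  0.129 ] local -0.0796 -0.1619
pl d [ 0.4157 -0.0265  0.129 ] local -0.0835 -0.1211
[[ 0.49095251 -0.0045086   0.149     ]
 [ 0.46166672 -0.06246843  0.129     ]]
```

View pics/ov_top.png

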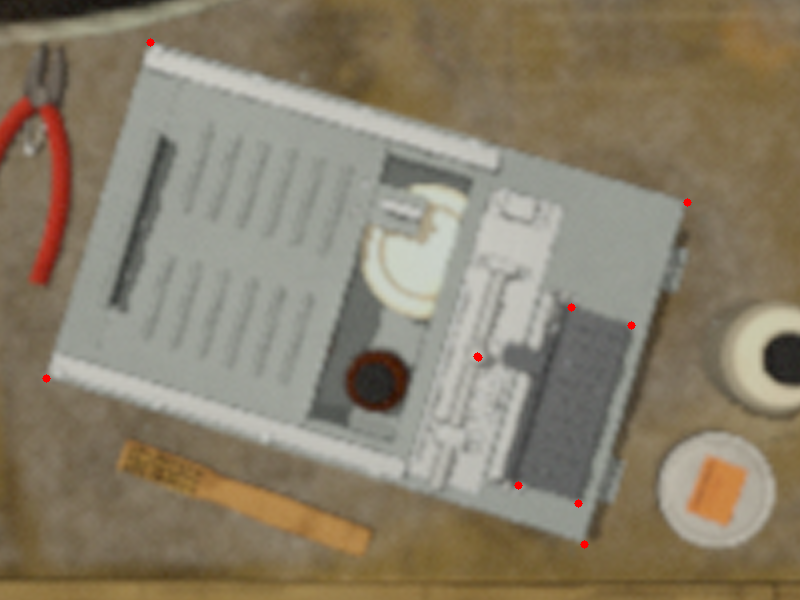

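View pics/ov_scene.png

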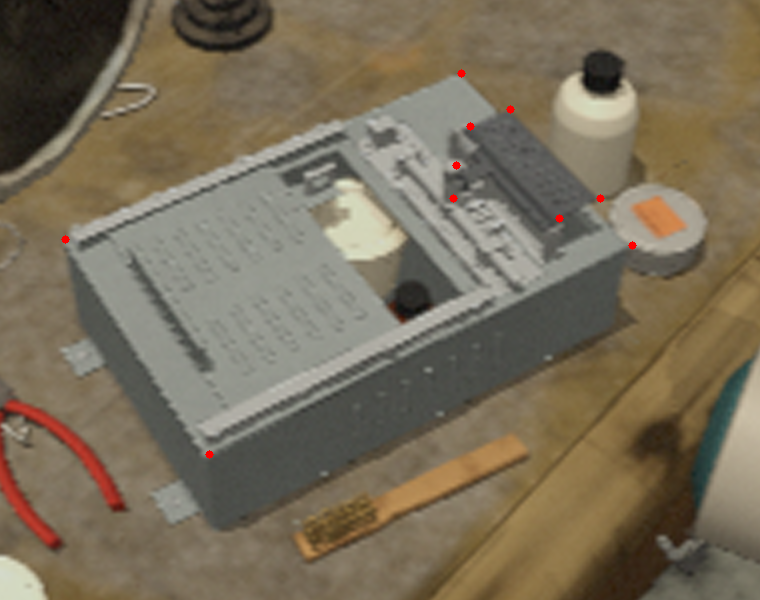

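```bash
python3 - <<'E'
from h import *
pose=(.5312,.0642,-.2955)
im=cv2.imread("pics/scene0.png"); 
a=cv2.resize(im[180:245,170:250],None,fx=7,fy=7,interpolation=cv2.INTER_CUBIC)
b=cv2.imread("pics/top0.png");b=cv2.resize(b[140:200,165:255],None,fx=7,fy=7,interpolation=cv2.INTER_CUBIC)
cv2.imwrite("pics/lipA.png",a);cv2.imwrite("pics/lipB.png",b)
f=lambda u,v:(u/4+150-.4,v/4+115-.4)
for z,uv,nm in ((.115,f(403,210),"lug"),(.1005,f(385,160),"edge+x"),(.1005,f(315,420),"edge-x"),(.0,f(365,550),"brush"),(.0,f(125,455),"brush2"),(.032,f(716,490),"tin"),(.124,f(787,358),"bottle"),(0.01,f(45,280),"pliers"),(0.01,f(70,190),"pliers2")):
    w=back("top",uv,z);d=w[:2]-pose[:2];c,s_=np.cos(pose[2]),np.sin(pose[2]);print(nm,w.round(3),"local",(c*d[0]+s_*d[1]).round(4),(-s_*d[0]+c*d[1]).round(4))
for n in ("scene","top"):
    T=calibration(n)["world_to_cam"];print(-T[:3,:3].T@T[:3,3])
E
```

```text
lug [0.579 0.04  0.115] local 0.0532 -0.0089
edge+x [0.612 0.052 0.101] local 0.0806 0.0117
edge-x [0.451 0.095 0.101] local -0.0856 0.0066
brush [0.356 0.071 0.   ] local -0.1698 -0.0443
brush2 [0.421 0.237 0.   ] local -0.1561 0.1332
tin [ 0.401 -0.162  0.032] local -0.0588 -0.2546
bottle [ 0.489 -0.188  0.124] local 0.0336 -0.2537
pliers [0.541 0.29  0.01 ] local -0.0562 0.2194
pliers2 [0.603 0.273 0.01 ] local 0.008 0.2211
[0.04077313 0.63461457 0.92717164]
[0.5073553  0.00674185 0.97845765]
```

View pics/lipA.png

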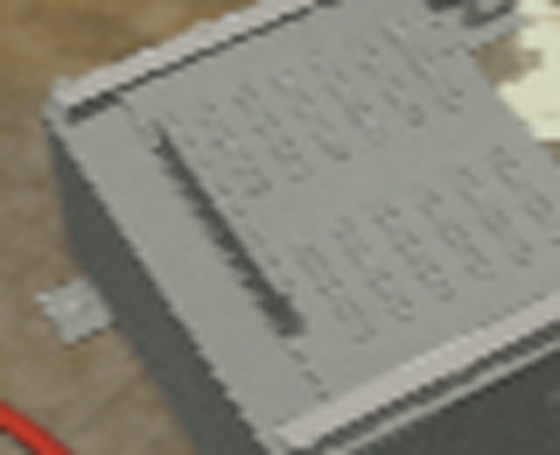

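View pics/lipB.png

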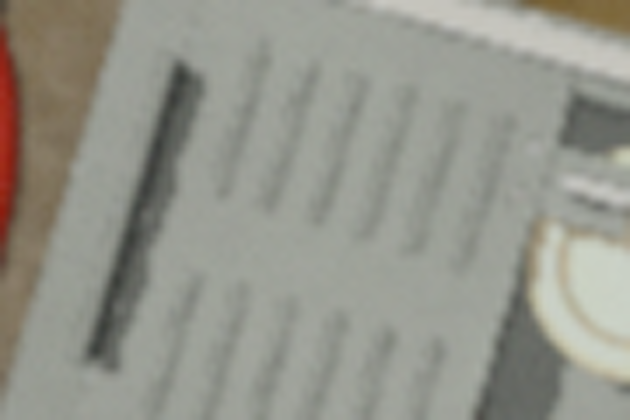

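```bash
python3 - <<'E'
from h import *
def tri(s,t):
    A=[];
    Ps=[calibration(n)["mtx"]@calibration(n)["world_to_cam"][:3] for n in("scene","top")]
    X=cv2.triangulatePoints(Ps[0],Ps[1],np.array(s,float).reshape(2,1),np.array(t,float).reshape(2,1));X=(X[:3]/X[3]).ravel()
    print(X.round(3),proj("scene",X).round(1),proj("top",X).round(1))
tri((166,135),(157,107)); tri((197,120),(226,98)); tri((137,150),(90,112))
print("lip"); tri((192.6,199.3),(190.7,148.9)); tri((210.7,227.1),(177.9,191.1))
pose=(.5312,.0642,-.2955)
print(L2W([[0,.185,.11],[0,.085,.11],[-.045,-.11,.13]],pose))
E
```

```text
[0.674 0.205 0.326] [[165.8 134.9]] [[157.2 107.3]]
[0.7   0.081 0.289] [[196.8 120. ]] [[226.2  98.2]]
[0.652 0.309 0.362] [[134.  148.8]] [[ 92.7 115.5]]
lip
[0.626 0.188 0.109] [[192.9 199.4]] [[190.5 148.6]]
[0.522 0.221 0.103] [[211.  227.1]] [[177.7 190.8]]
[[ 0.58507537  0.24118148  0.11      ]
 [ 0.55595355  0.14551582  0.11      ]
 [ 0.45611645 -0.02792741  0.13      ]]
```

```bash
python3 - <<'E'
from h import *
pose=(.5312,.0642,-.2955)
for n,(r0,r1,c0,c1) in (("scene",(180,245,170,250)),("top",(140,200,165,255))):
    im=cv2.imread(f"pics/{n}0.png");im=cv2.resize(im[r0:r1,c0:c1],None,fx=8,fy=8,interpolation=cv2.INTER_CUBIC)
    def line(a,b,col):
        p=proj(n,L2W([a,b],pose)); p=((p-[c0,r0]+.5)*8).astype(int); cv2.line(im,tuple(map(int,p[0])),tuple(map(int,p[1])),col,1)
    for y,col in ((.145,(0,0,255)),):
        line([-.055,y,.129],[.055,y,.129],col);line([-.055,y,.1005],[.055,y,.1005],(255,0,0))
        line([-.055,y,.129],[-.055,y,.1005],(0,255,0));line([.055,y,.129],[.055,y,.1005],(0,255,0))
    line([-.11,.175,.095],[.11,.175,.095],(255,255,0))
    cv2.imwrite(f"pics/lipov_{n}.png",im)
E
```

```text
(no output)
```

View pics/lipov_scene.png

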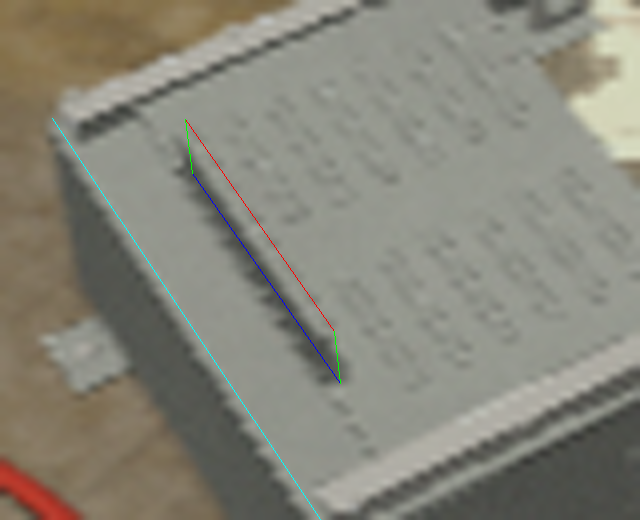

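View pics/lipov_top.png

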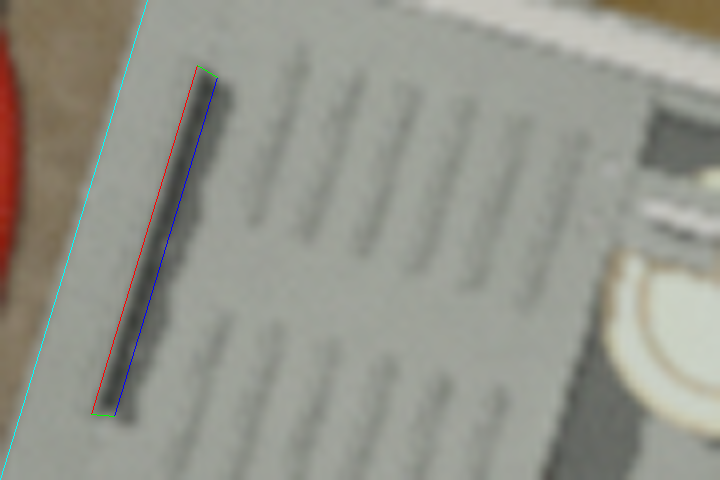

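```bash
python3 - <<'E'
import cv2,numpy as np
a=cv2.imread("pics/scene0.png")[60:190,60:210];b=cv2.imread("pics/top0.png")[60:135,75:245]
a=cv2.resize(a,None,fx=4,fy=4);b=cv2.resize(b,None,fx=4,fy=4)
cv2.imwrite("pics/ductA.png",a);cv2.imwrite("pics/ductB.png",b)
E
```

```text
(no output)
```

View pics/ductA.png

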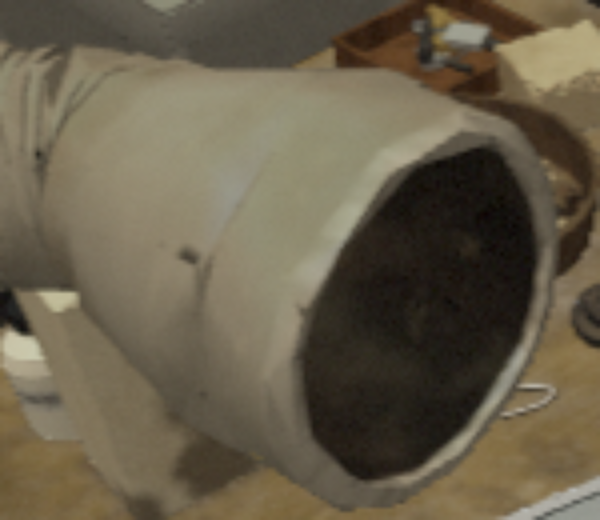

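View pics/ductB.png

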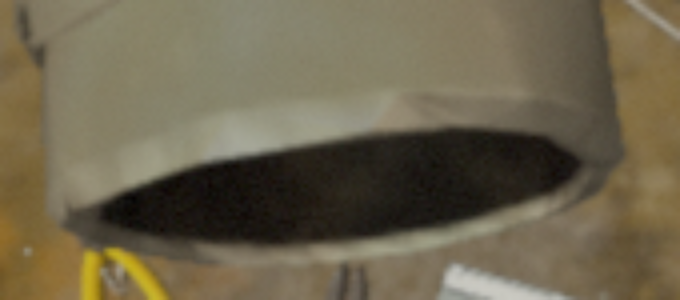

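```bash
python3 - <<'E'
from h import *
from scipy.optimize import least_squares
S=np.array([(555,220),(520,140),(470,110),(385,150),(305,290),(270,400),(350,508),(450,478),(540,320)])/4+60
T=np.array([(62,215),(130,245),(240,262),(400,248),(540,215),(622,155),(430,110),(220,140)])/4+[75,60]
def circ(p):
    c=p[:3];n=np.array([np.cos(p[4])*np.cos(p[3]),np.sin(p[3])*np.cos(p[4]),np.sin(p[4])])
    u=np.cross(n,[0,0,1]);u/=np.linalg.norm(u);v=np.cross(n,u)
    t=np.linspace(0,2*np.pi,360)
    return c+p[5]*(np.outer(np.cos(t),u)+np.outer(np.sin(t),v))
def res(p):
    C=circ(p);r=[]
    for n,pts in(("scene",S),("top",T)):
        q=proj(n,C); r+=[np.min(np.hypot(*(q-x).T)) for x in pts]
    return r
s=min((least_squares(res,[.67,.2,.33,a,b,.12]) for a in(3.14,2.5,3.6) for b in(-.6,0,.4)),key=lambda s:s.cost)
print(s.x.round(3),np.round(s.fun,1));C=circ(s.x)
for k in range(0,360,30):print(C[k].round(3))
E
```

```text
Traceback (most recent call last):
  File "h.py", line 4, in proj
    c=calibration(n);T=c["world_to_cam"];p=np.atleast_2d(P)@T[:3,:3].T+T[:3,3];q=p@c["mtx"].T;return q[:,:2]/q[:,2:]
ValueError: time passes only in moves, steps and waits
```

```bash
sed -i 's/^from rig import \*/from rig import *\nimport functools\ncalibration=functools.cache(calibration)/' h.py; cat > c.py <<'E'
from h import *
from scipy.optimize import least_squares
S=np.array([(555,220),(520,140),(470,110),(385,150),(305,290),(270,400),(350,508),(450,478),(540,320)])/4+60
T=np.array([(62,215),(130,245),(240,262),(400,248),(540,215),(622,155),(430,110),(220,140)])/4+[75,60]
def circ(p):
    c=p[:3];n=np.array([np.cos(p[4])*np.cos(p[3]),np.sin(p[3])*np.cos(p[4]),np.sin(p[4])])
    u=np.cross(n,[0,0,1]);u/=np.linalg.norm(u);v=np.cross(n,u)
    t=np.linspace(0,2*np.pi,360)
    return c+p[5]*(np.outer(np.cos(t),u)+np.outer(np.sin(t),v))
def res(p):
    C=circ(p);r=[]
    for n,pts in(("scene",S),("top",T)):
        q=proj(n,C); r+=[np.min(np.hypot(*(q-x).T)) for x in pts]
    return r
s=min((least_squares(res,[.67,.2,.33,a,b,.12]) for a in(3.14,2.5,3.6) for b in(-.6,0,.4)),key=lambda s:s.cost)
print(s.x.round(3),np.round(s.fun,1));C=circ(s.x)
for k in range(0,360,30):print(C[k].round(3))
E
python3 c.py
```

```text
[ 0.677  0.2    0.305  3.296 -0.033  0.13 ] [0.9 1.7 2.  2.1 1.3 2.1 0.4 1.7 1.  0.7 1.3 0.8 0.6 0.3 0.3 0.4 2.2]
[0.657 0.329 0.305]
[0.661 0.312 0.239]
[0.67  0.265 0.192]
[0.681 0.2   0.175]
[0.69  0.136 0.192]
[0.696 0.089 0.24 ]
[0.697 0.072 0.306]
[0.692 0.089 0.371]
[0.683 0.137 0.418]
[0.672 0.201 0.435]
[0.663 0.265 0.416]
[0.657 0.312 0.368]
```

>>> drive_tool(targets=[0,0,9.72,0,0,-5,0,0,0,9.72,0,0,-5,0,0,0,9.72,0,0,-5,0,0,0,9.71,0,0,-5,0,0,10,0,0,0,0,0,0,10,0,0,0,0,0,0,0,0,0,-60,0,0,0,0,0,0,-60,0,0,0,0,0,0,-60,0,0,0,0,0,0,-60,0,0,0,0,0,0,-60,0,0,0,0,0,0,-60,0,0])

```text
clock: 1.6
position: [0.3194, -0.1872, 0.2511]
ee_rot: [0.026, 0.974, -0.146, 0.172]
contact_force: [0.3, 0.2, 0.3]
width: -0.0001
```

```bash
cat >> h.py <<'E'
from scipy.spatial.transform import Rotation as Rn
POSE=(.5312,.0642,-.2955)
def where():
    s=get_state();R=Rn.from_quat(np.roll(s["ee_rot"],-1));p=s["position"];c,q=np.cos(POSE[2]),np.sin(POSE[2]);d=p[:2]-POSE[:2]
    print("t",round(s["clock"],2),"loc mm",(np.array([c*d[0]+q*d[1],-q*d[0]+c*d[1],p[2]])*1e3).round(1),"w",round(s["width"]*1e3,1),"F",(Rn.from_euler('z',-POSE[2]).apply(s["contact_force"])).round(1),"q6",s["qpos"][5].round(2))
    print("tool axes in local:\n",(Rn.from_euler('z',-POSE[2])*R).as_matrix().T.round(3))
    return s,R
def to(lp):
    s,R=where();w=L2W([lp],POSE)[0];print("shift mm",(R.inv().apply(w-s["position"])*1e3).round(1))
E
python3 -c "
from h import *
to([-.02,.187,.24]);to([-.02,.187,.112])"
```

```text
t 1.6 loc mm [-129.4 -302.2  251.1] w -0.1 F [0.2 0.3 0.3] q6 0.86
tool axes in local:
 [[ 0.94  -0.002  0.342]
 [-0.002 -1.    -0.   ]
 [ 0.342 -0.    -0.94 ]]
shift mm [  97.9 -489.4   47.7]
t 1.6 loc mm [-129.4 -302.2  251.1] w -0.1 F [0.2 0.3 0.3] q6 0.86
tool axes in local:
 [[ 0.94  -0.002  0.342]
 [-0.002 -1.    -0.   ]
 [ 0.342 -0.    -0.94 ]]
shift mm [  54.1 -489.4  168. ]
```

>>> drive_tool(targets=[0,0,0,12.2,-61.2,6,0,0,0,0,12.2,-61.2,6,0,0,0,0,12.2,-61.2,6,0,0,0,0,12.2,-61.2,6,0,0,0,0,12.2,-61.2,6,0,0,0,0,12.2,-61.2,6,0,0,0,0,12.2,-61.2,6,0,0,0,0,12.2,-61.2,6,0,0,0,0,0,0,0,0])

```text
clock: 2.72
position: [0.5601, 0.2367, 0.2378]
ee_rot: [0.025, 0.975, -0.143, 0.17]
contact_force: [0.2, -0.1, -0.4]
width: 0.0001
```

```bash
python3 - <<'E'
from h import *
for n in("scene","top"):
    im=get_image(n); cv2.imwrite(f"pics/{n}1.png",cv2.cvtColor(im,cv2.COLOR_RGB2BGR))
to([-.02,.187,.112])
E
```

```text
t 2.83 loc mm [-23.8 169.1 238. ] w -0.1 F [-0.5 -0.   0.9] q6 2.38
tool axes in local:
 [[ 0.941  0.001  0.338]
 [ 0.    -1.     0.003]
 [ 0.338 -0.002 -0.941]]
shift mm [-39.  -18.2 119.9]
```

View pics/scene1.png

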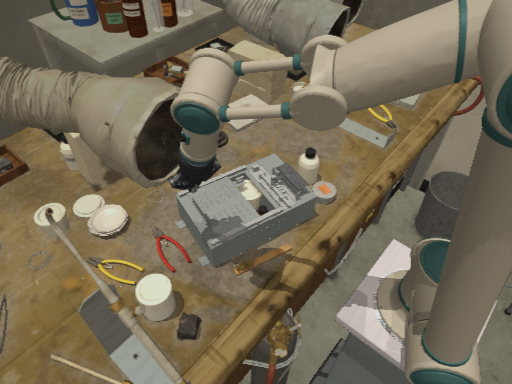

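View pics/top1.png

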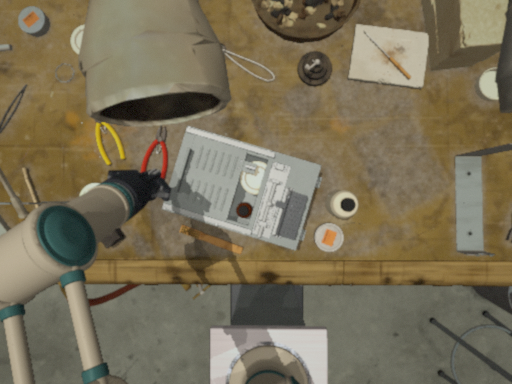

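>>> drive_tool(targets=[0,0,0,0,-18,0,0,0,0,0,-13,0,40,0,0,0,0,-13,0,40,0,0,0,0,-13,0,40,0,0,0,0,0,0,0,0])

```text
clock: 3.45
position: [0.5651, 0.2471, 0.1102]
ee_rot: [0.028, 0.975, -0.146, 0.167]
contact_force: [-0.2, -0.1, 0.6]
width: -0.0003
```

```bash
python3 - <<'E'
from h import *
im=get_image("scene"); cv2.imwrite(f"pics/scene2.png",cv2.resize(cv2.cvtColor(im,cv2.COLOR_RGB2BGR)[100:280,130:330],None,fx=3.3,fy=3.3,interpolation=cv2.INTER_CUBIC))
im=get_image("top"); cv2.imwrite(f"pics/top2.png",cv2.resize(cv2.cvtColor(im,cv2.COLOR_RGB2BGR)[115:265,100:300],None,fx=4,fy=4,interpolation=cv2.INTER_CUBIC))
to([-.02,.087,.112])
E
```

```text
t 3.55 loc mm [-18.1 187.4 114.6] w -0.1 F [0.2 0.6 0.7] q6 2.51
tool axes in local:
 [[ 0.94  -0.001  0.341]
 [-0.001 -1.    -0.001]
 [ 0.341  0.    -0.94 ]]
shift mm [ -2.5 100.4   1.8]
```

View pics/scene2.png

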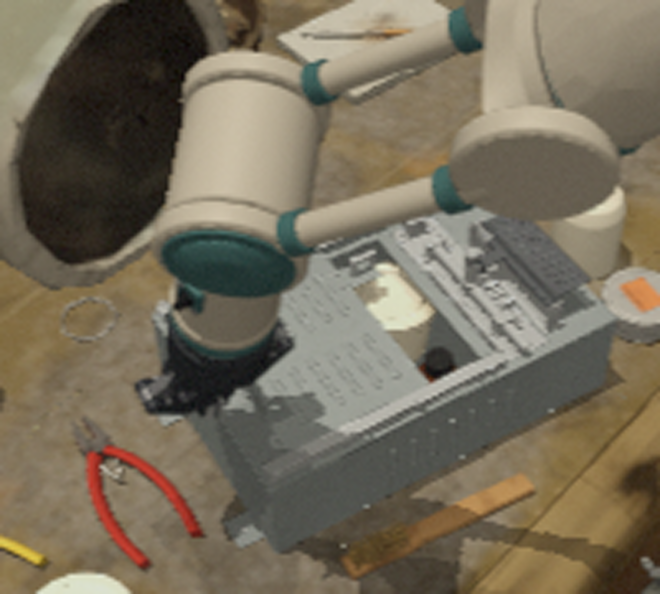

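View pics/top2.png

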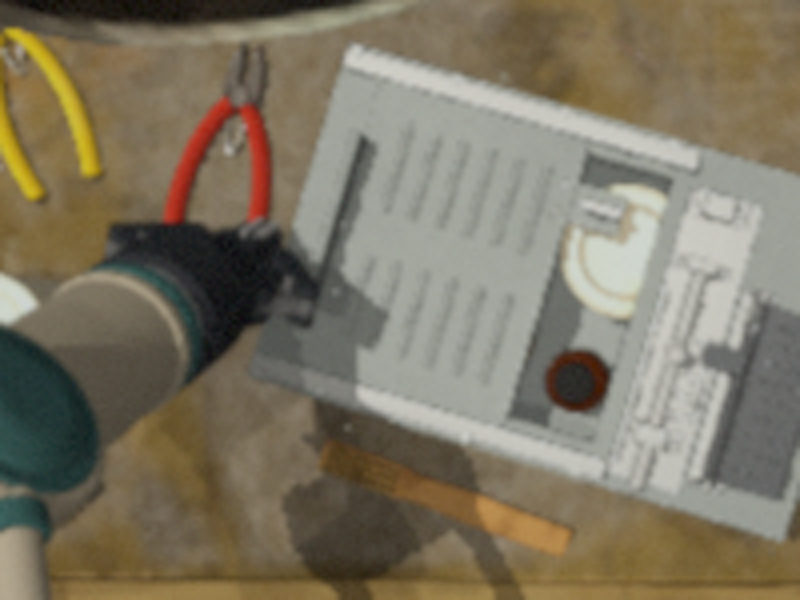

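>>> drive_tool(targets=[0,0,0,-0.3,10,1,0,0,0,0,-0.3,10,1,0,0,0,0,0,8,0,0,0,0,0,0,8,0,0,0,0,0,0,8,0,0,0,0,0,0,8,0,0,0,0,0,0,8,0,0])

```text
clock: 4.42
position: [0.5504, 0.1909, 0.1114]
ee_rot: [0.025, 0.974, -0.145, 0.171]
contact_force: [1.1, 1.4, 1.7]
width: -0.0001
```

```bash
python3 - <<'E'
from h import *
im=get_image("top"); cv2.imwrite(f"pics/top3.png",cv2.resize(cv2.cvtColor(im,cv2.COLOR_RGB2BGR)[115:265,130:330],None,fx=4,fy=4,interpolation=cv2.INTER_CUBIC))
where()
E
```

```text
t 4.47 loc mm [-19.1 125.5 111. ] w -0.3 F [0.6 0.5 1.4] q6 2.42
tool axes in local:
 [[ 0.941 -0.     0.339]
 [-0.001 -1.     0.002]
 [ 0.339 -0.002 -0.941]]
```

View pics/top3.png

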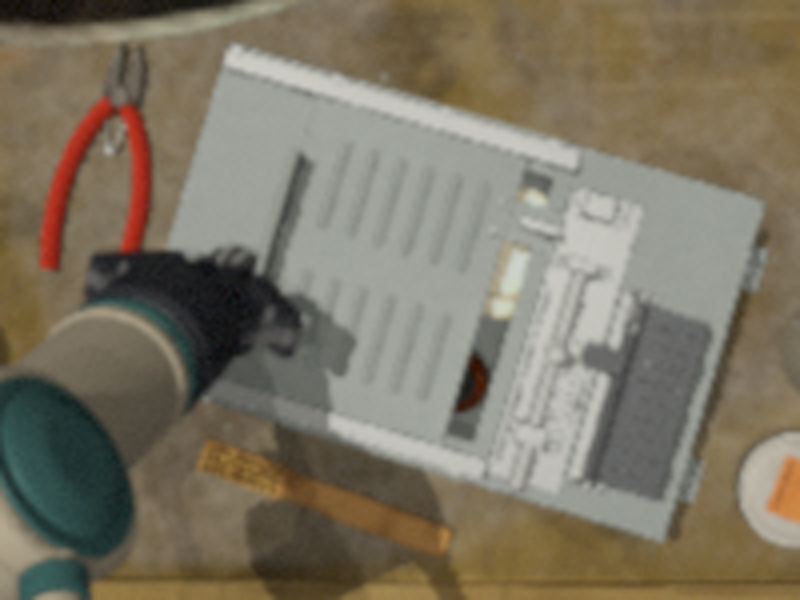

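>>> drive_tool(targets=[0,0,0,0,8,0,0,0,0,0,0,8,0,0,0,0,0,0,8,0,0,0,0,0,0,3,0,0])

```text
clock: 4.97
position: [0.5418, 0.1648, 0.1109]
ee_rot: [0.026, 0.974, -0.146, 0.17]
contact_force: [0.7, 2.0, 0.4]
width: 0.0
```

```bash
python3 - <<'E'
from h import *
im=get_image("top"); cv2.imwrite(f"pics/top4.png",cv2.resize(cv2.cvtColor(im,cv2.COLOR_RGB2BGR)[115:265,130:330],None,fx=4,fy=4,interpolation=cv2.INTER_CUBIC))
where()
E
```

```text
t 5.03 loc mm [-19.2  99.  110.9] w -0.0 F [ 0.4 -0.4  0.4] q6 2.37
tool axes in local:
 [[ 0.941 -0.001  0.339]
 [-0.001 -1.     0.001]
 [ 0.339 -0.002 -0.941]]
```

View pics/top4.png

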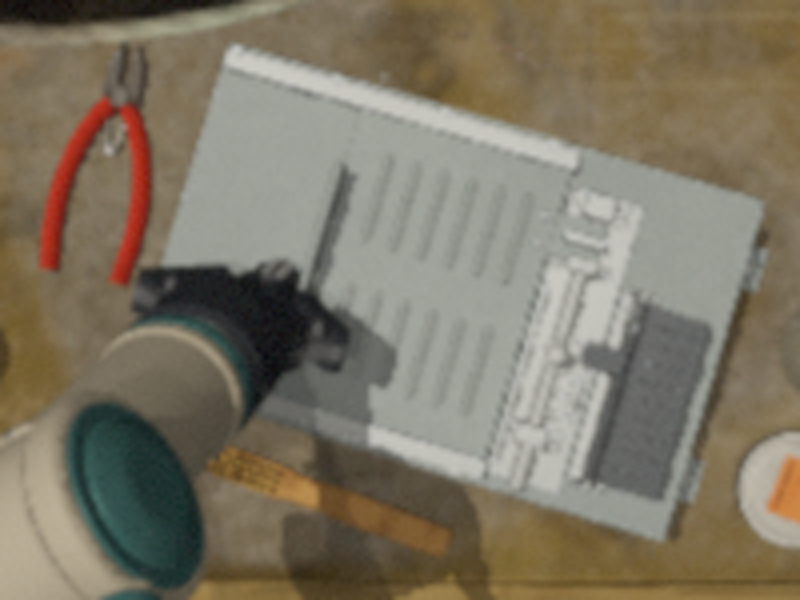

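>>> drive_tool(targets=[0,0,0,0,3,0,0,0,0,0,0,3,0,0,0,0,0,0,0,0,0])

```text
clock: 5.4
position: [0.5408, 0.1615, 0.111]
ee_rot: [0.024, 0.974, -0.146, 0.171]
contact_force: [0.3, 8.1, -0.2]
width: 0.0001
```

>>> drive_tool(targets=[0,0,0,0,3,0,0,0,0,0,0,3,0,0,0,0,0,0,0,0,0])

```text
clock: 5.78
position: [0.5409, 0.1611, 0.1114]
ee_rot: [0.018, 0.974, -0.147, 0.172]
contact_force: [2.1, 25.3, -5.5]
width: -0.0001
```

```bash
python3 - <<'E'
from h import *
im=get_image("top"); cv2.imwrite(f"pics/top5.png",cv2.resize(cv2.cvtColor(im,cv2.COLOR_RGB2BGR)[140:260,220:340],None,fx=5,fy=5,interpolation=cv2.INTER_CUBIC))
where()
E
```

```text
t 5.83 loc mm [-18.9  95.5 111.4] w -0.3 F [-6.3 23.5 -5.5] q6 2.35
tool axes in local:
 [[ 0.94  -0.006  0.341]
 [-0.001 -1.    -0.015]
 [ 0.341  0.014 -0.94 ]]
```

View pics/top5.png

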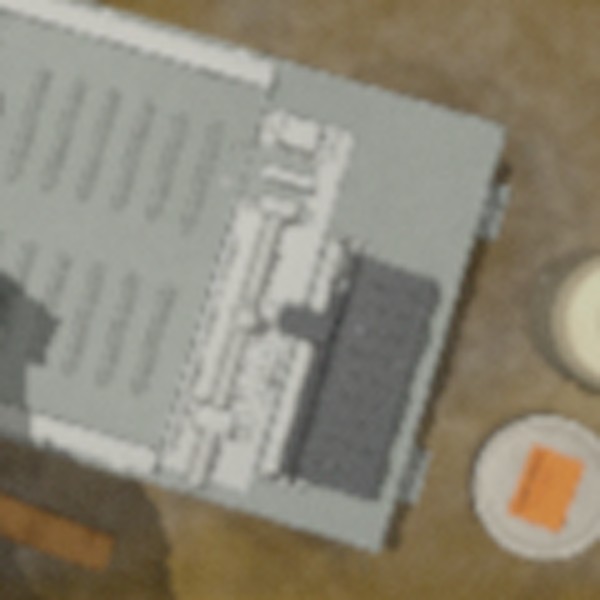

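>>> drive_tool(targets=[0,0,0,0,-20,0,0,0,0,0,16,0,-44,0,0,0,0,16,0,-44,0.58,0,0,0,16,0,-44,0.58,0,-10,0,0,40,0,0.58,0,-10,0,0,40,0,0.58,0,0,0,0,50,0,0.58,0,0,0,0,50,0,0.58,0,0,0,0,0,0,0.58])

```text
clock: 6.95
position: [0.4908, -0.0022, 0.2513]
ee_rot: [0.001, 0.989, -0.15, -0.002]
contact_force: [0.7, 0.8, 0.1]
width: 0.0496
```

```bash
python3 - <<'E'
from h import *
im=get_image("top"); cv2.imwrite(f"pics/top6.png",cv2.cvtColor(im,cv2.COLOR_RGB2BGR))
to([-.046,-.110,.17])
E
```

```text
t 7.0 loc mm [-19.1 -73.4 251.4] w 49.4 F [-0.7  0.7 -1. ] q6 1.73
tool axes in local:
 [[ 1.    -0.004 -0.004]
 [-0.004 -1.     0.001]
 [-0.004 -0.001 -1.   ]]
shift mm [-26.4  36.7  81.5]
```

View pics/top6.png

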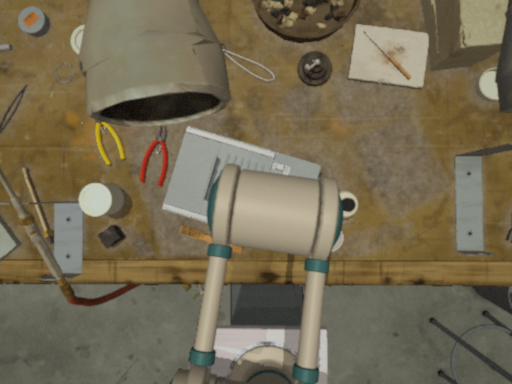

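>>> drive_tool(targets=[0,0,0,-13.2,18.3,20,0.58,0,0,0,-13.2,18.4,30,0.58,0,0,0,0,0,31,0.58,0,0,0,0,0,0,0.58])

```text
clock: 7.5
position: [0.4543, -0.0251, 0.1689]
ee_rot: [-0.0, 0.989, -0.147, -0.004]
contact_force: [-0.0, 0.5, -0.2]
width: 0.0495
```

```bash
python3 - <<'E'
from h import *
im=get_image("scene"); cv2.imwrite(f"pics/scene7.png",cv2.resize(cv2.cvtColor(im,cv2.COLOR_RGB2BGR)[110:220,230:350],None,fx=5,fy=5,interpolation=cv2.INTER_CUBIC))
to([-.046,-.110,.13])
E
```

```text
t 7.55 loc mm [ -45.9 -107.7  170.4] w 49.4 F [ 0.2  0.1 -0.2] q6 1.66
tool axes in local:
 [[ 1.     0.001 -0.004]
 [ 0.001 -1.     0.   ]
 [-0.004 -0.    -1.   ]]
shift mm [ 0.1  2.3 40.4]
```

View pics/scene7.png

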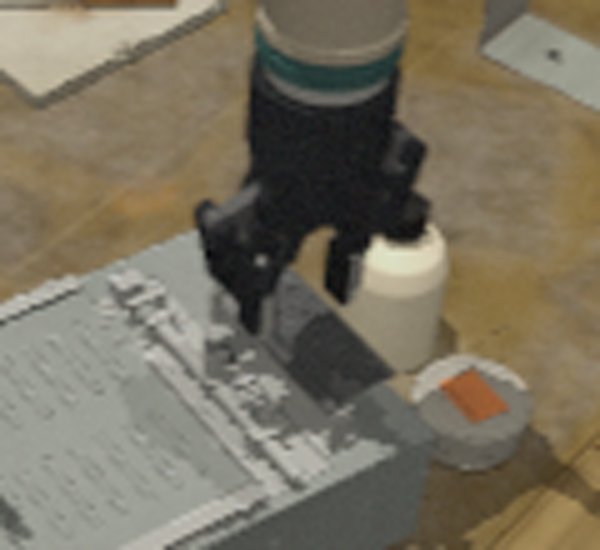

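>>> drive_tool(targets=[0,0,0,0,2.3,12,0.58,0,0,0,0,0,12,0.58,0,0,0,0,0,8,0.58,0,0,0,0,0,0,0.58])

```text
clock: 8.05
position: [0.455, -0.0285, 0.138]
ee_rot: [-0.0, 0.989, -0.148, -0.002]
contact_force: [-1.0, 0.0, 0.6]
width: 0.0493
```

>>> drive_tool(targets=[0,0,0,0,0,3,0.58,0,0,0,0,0,3,0.58,0,0,0,0,0,0,0.58])

```text
clock: 8.43
position: [0.4553, -0.0286, 0.1326]
ee_rot: [-0.0, 0.989, -0.148, -0.001]
contact_force: [-0.1, -0.5, 0.9]
width: 0.0498
```

>>> drive_tool(targets=[0,0,0,0,0,3,0.58,0,0,0,0,0,0,0.58])

```text
clock: 8.68
position: [0.4553, -0.0286, 0.1296]
ee_rot: [-0.0, 0.989, -0.148, -0.001]
contact_force: [-0.1, -1.3, -0.5]
width: 0.0497
```

>>> drive_tool(targets=[0,0,0,0,0,3,0.58,0,0,0,0,0,0,0.58])

```text
clock: 8.93
position: [0.4553, -0.0286, 0.1265]
ee_rot: [-0.0, 0.989, -0.148, -0.002]
contact_force: [-0.1, -0.6, -0.1]
width: 0.0493
```

>>> drive_tool(targets=[0,0,0,0,0,2,0.58,0,0,0,0,0,0,0.58])

```text
clock: 9.18
position: [0.4554, -0.0289, 0.1251]
ee_rot: [0.0, 0.989, -0.147, -0.001]
contact_force: [-2.1, -0.6, 4.8]
width: 0.0499
```

>>> drive_tool(targets=[0,0,0,0,0,2,0.58,0,0,0,0,0,0,0.58])

```text
clock: 9.43
position: [0.4553, -0.0295, 0.1232]
ee_rot: [0.001, 0.989, -0.147, -0.001]
contact_force: [-2.3, -3.0, 6.0]
width: 0.0496
```

>>> drive_tool(targets=[0,0,0,0,0,2,0.58,0,0,0,0,0,2,0.58,0,0,0,0,0,0,0.58])

```text
clock: 9.8
position: [0.455, -0.0302, 0.1194]
ee_rot: [0.002, 0.989, -0.147, -0.001]
contact_force: [-3.6, -4.1, 6.6]
width: 0.0494
```

>>> drive_tool(targets=[0,0,0,0,0,2,0.58,0,0,0,0,0,0,0.58])

```text
clock: 10.05
position: [0.455, -0.0304, 0.1177]
ee_rot: [0.002, 0.989, -0.147, -0.001]
contact_force: [-4.0, -5.0, 9.8]
width: 0.0492
```

>>> drive_tool(targets=[0,0,0,0,0,2,0.58,0,0,0,0,0,0,0.58])

```text
clock: 10.3
position: [0.455, -0.0305, 0.1172]
ee_rot: [0.002, 0.989, -0.147, -0.001]
contact_force: [-6.8, -5.1, 20.1]
width: 0.0494
```

```bash
python3 - <<'E'
from h import *
im=get_image("scene"); cv2.imwrite(f"pics/scene8.png",cv2.resize(cv2.cvtColor(im,cv2.COLOR_RGB2BGR)[130:220,240:350],None,fx=6,fy=6,interpolation=cv2.INTER_CUBIC))
where()
E
```

```text
t 10.35 loc mm [ -45.3 -112.8  117.2] w 49.5 F [-5.4 -6.3 21.1] q6 1.65
tool axes in local:
 [[ 1.     0.001 -0.001]
 [ 0.001 -1.     0.005]
 [-0.001 -0.005 -1.   ]]
```

View pics/scene8.png

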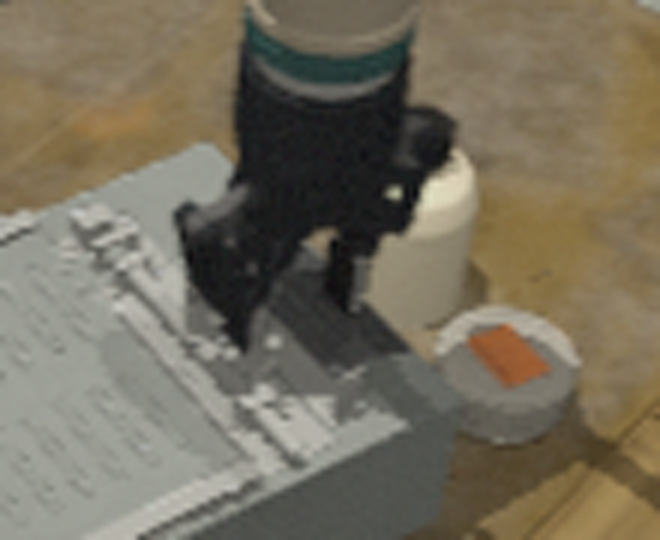

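>>> drive_tool(targets=[0,0,0,0,0,-1.5,0.58,0,0,0,4,0,0,0.58,0,0,0,4,0,0,0.58,0,0,0,0,0,0,0.58])

```text
clock: 10.85
position: [0.4553, -0.0307, 0.117]
ee_rot: [0.001, 0.989, -0.147, -0.009]
contact_force: [-17.1, -2.0, 24.5]
width: 0.0498
```

```bash
python3 -c "
from h import *
where()"
```

```text
t 10.85 loc mm [ -44.9 -112.9  117. ] w 49.8 F [-15.8  -6.9  24.5] q6 1.65
tool axes in local:
 [[ 1.    -0.    -0.018]
 [-0.    -1.     0.005]
 [-0.018 -0.005 -1.   ]]
```

>>> drive_tool(targets=[0,0,0,0,0,-2.5,0.58,0,0,0,0,0,0,0.58])

```text
clock: 11.1
position: [0.4595, -0.0311, 0.1189]
ee_rot: [0.001, 0.989, -0.147, -0.005]
contact_force: [-6.7, -1.2, 7.7]
width: 0.0501
```

```bash
python3 - <<'E'
from h import *
where()
im=get_image("top"); cv2.imwrite(f"pics/top9.png",cv2.resize(cv2.cvtColor(im,cv2.COLOR_RGB2BGR)[130:260,210:350],None,fx=4,fy=4,interpolation=cv2.INTER_CUBIC))
im=get_image("scene"); cv2.imwrite(f"pics/scene9.png",cv2.resize(cv2.cvtColor(im,cv2.COLOR_RGB2BGR)[150:210,250:330],None,fx=9,fy=9,interpolation=cv2.INTER_CUBIC))
E
```

```text
t 11.1 loc mm [ -40.8 -112.1  118.9] w 50.1 F [-6.  -3.1  7.7] q6 1.65
tool axes in local:
 [[ 1.    -0.    -0.009]
 [-0.    -1.     0.003]
 [-0.009 -0.003 -1.   ]]
```

View pics/scene9.png

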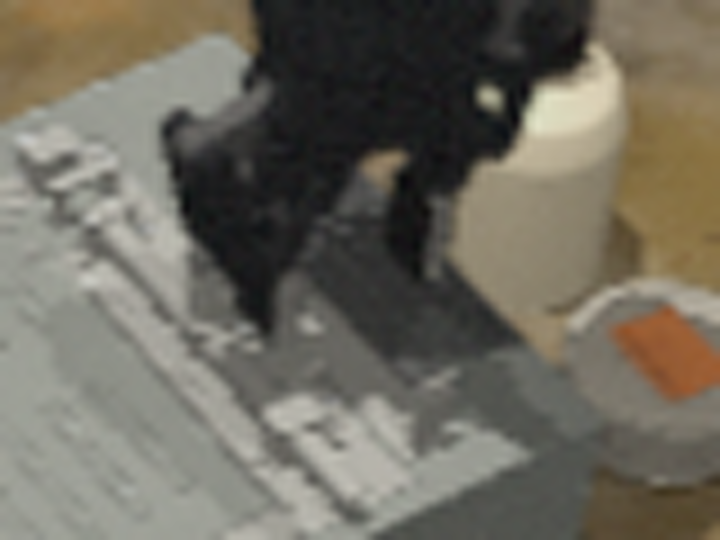

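View pics/top9.png

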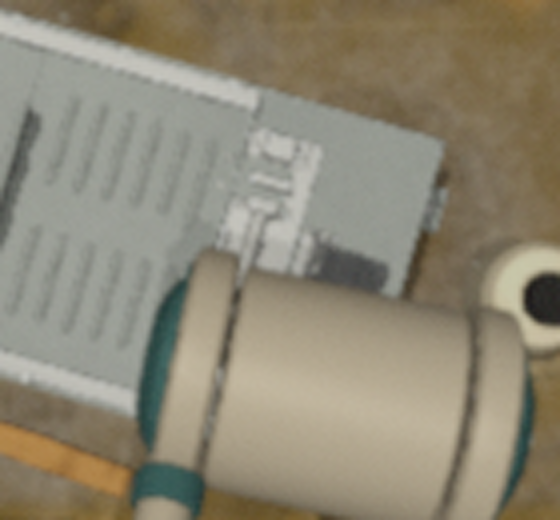

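>>> drive_tool(targets=[0,0,0,3,0,0,0.58,0,0,0,3,0,0,0.58,0,0,0,0,0,0,0.58])

```text
clock: 11.58
position: [0.4659, -0.0327, 0.1187]
ee_rot: [0.0, 0.989, -0.147, -0.004]
contact_force: [-7.2, -1.1, 7.4]
width: 0.0494
```

```bash
python3 -c "
from h import *
where()"
```

```text
t 11.57 loc mm [ -34.2 -111.7  118.7] w 49.4 F [-6.5 -3.2  7.4] q6 1.65
tool axes in local:
 [[ 1.    -0.001 -0.008]
 [-0.001 -1.     0.002]
 [-0.008 -0.002 -1.   ]]
```

>>> drive_tool(targets=[0,0,0,3,0,0,0.58,0,0,0,3,0,0,0.58,0,0,0,3,0,0,0.58,0,0,0,3,0,0,0.58])

```text
clock: 12.08
position: [0.4762, -0.0359, 0.1186]
ee_rot: [0.0, 0.989, -0.147, -0.005]
contact_force: [-8.3, 0.5, 9.7]
width: 0.0497
```

```bash
python3 - <<'E'
from h import *
where()
im=get_image("top"); cv2.imwrite(f"pics/top10.png",cv2.resize(cv2.cvtColor(im,cv2.COLOR_RGB2BGR)[130:260,210:350],None,fx=4,fy=4,interpolation=cv2.INTER_CUBIC))
im=get_image("scene"); cv2.imwrite(f"pics/scene10.png",cv2.resize(cv2.cvtColor(im,cv2.COLOR_RGB2BGR)[150:210,250:330],None,fx=9,fy=9,interpolation=cv2.INTER_CUBIC))
E
```

```text
t 12.07 loc mm [ -23.5 -111.7  118.6] w 49.7 F [-8.  -1.9  9.7] q6 1.65
tool axes in local:
 [[ 1.    -0.    -0.011]
 [-0.    -1.     0.002]
 [-0.011 -0.002 -1.   ]]
```

View pics/scene10.png

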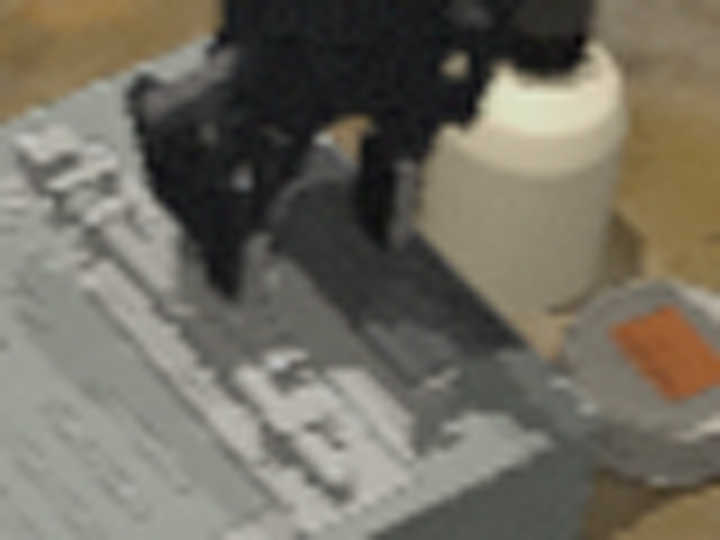

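View pics/top10.png

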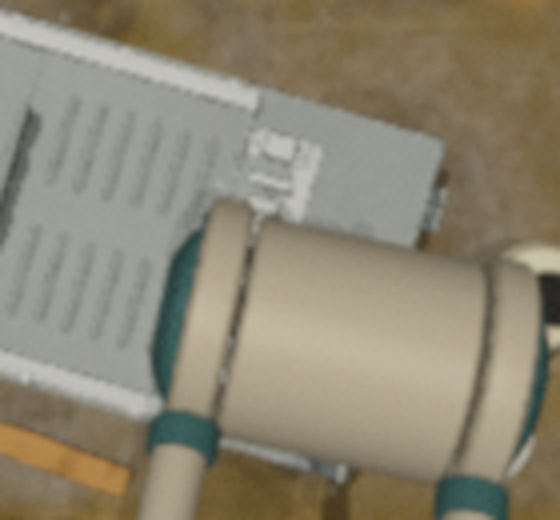

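>>> drive_tool(targets=[0,0,0,3,0,0,0.58,0,0,0,3,0,0,0.58,0,0,0,3,0,0,0.58,0,0,0,3,0,0,0.58])

```text
clock: 12.68
position: [0.4877, -0.0394, 0.1185]
ee_rot: [0.0, 0.989, -0.147, -0.005]
contact_force: [-8.5, -0.6, 8.7]
width: 0.0492
```

```bash
python3 -c "
from h import *
where()"
```

```text
t 12.68 loc mm [ -11.5 -111.8  118.5] w 49.2 F [-8.  -3.1  8.7] q6 1.65
tool axes in local:
 [[ 1.    -0.    -0.011]
 [-0.    -1.     0.002]
 [-0.011 -0.002 -1.   ]]
```

>>> drive_tool(targets=[0,0,0,3,0,0,0.58,0,0,0,3,0,0,0.58,0,0,0,3,0,0,0.58,0,0,0,0,0,0,0.58])

```text
clock: 13.18
position: [0.4969, -0.0422, 0.1186]
ee_rot: [0.0, 0.989, -0.147, -0.005]
contact_force: [-7.1, -0.7, 7.7]
width: 0.0493
```

>>> drive_tool(targets=[0,0,0,3,0,0,0.58,0,0,0,0,0,0,0.58])

```text
clock: 13.42
position: [0.4996, -0.043, 0.1186]
ee_rot: [0.0, 0.989, -0.147, -0.005]
contact_force: [-7.2, -1.2, 9.3]
width: 0.0495
```

>>> drive_tool(targets=[0,0,0,2,0,0,0.58,0,0,0,0,0,0,0.58])

```text
clock: 13.68
position: [0.5013, -0.0436, 0.1186]
ee_rot: [0.0, 0.989, -0.147, -0.005]
contact_force: [-8.4, -0.7, 8.8]
width: 0.0497
```

```bash
python3 -c "
from h import *
where()"
```

```text
t 13.68 loc mm [   2.8 -111.8  118.6] w 49.7 F [-7.9 -3.1  8.8] q6 1.64
tool axes in local:
 [[ 1.    -0.    -0.01 ]
 [-0.    -1.     0.002]
 [-0.01  -0.002 -1.   ]]
```

>>> drive_tool(targets=[0,0,0,2,0,0,0.58,0,0,0,0,0,0,0.58])

```text
clock: 13.92
position: [0.5032, -0.0441, 0.1185]
ee_rot: [0.0, 0.989, -0.147, -0.005]
contact_force: [-8.7, -0.5, 9.0]
width: 0.0494
```

```bash
python3 - <<'E'
from h import *
where()
im=get_image("top"); cv2.imwrite(f"pics/top11.png",cv2.resize(cv2.cvtColor(im,cv2.COLOR_RGB2BGR)[130:260,210:350],None,fx=5,fy=4.5,interpolation=cv2.INTER_CUBIC))
im=get_image("scene"); cv2.imwrite(f"pics/scene11.png",cv2.resize(cv2.cvtColor(im,cv2.COLOR_RGB2BGR)[145:215,240:330],None,fx=8,fy=8,interpolation=cv2.INTER_CUBIC))
E
```

```text
t 13.93 loc mm [   4.8 -111.8  118.5] w 49.4 F [-8.2 -3.   9. ] q6 1.64
tool axes in local:
 [[ 1.    -0.    -0.01 ]
 [-0.    -1.     0.002]
 [-0.01  -0.002 -1.   ]]
```

View pics/scene11.png

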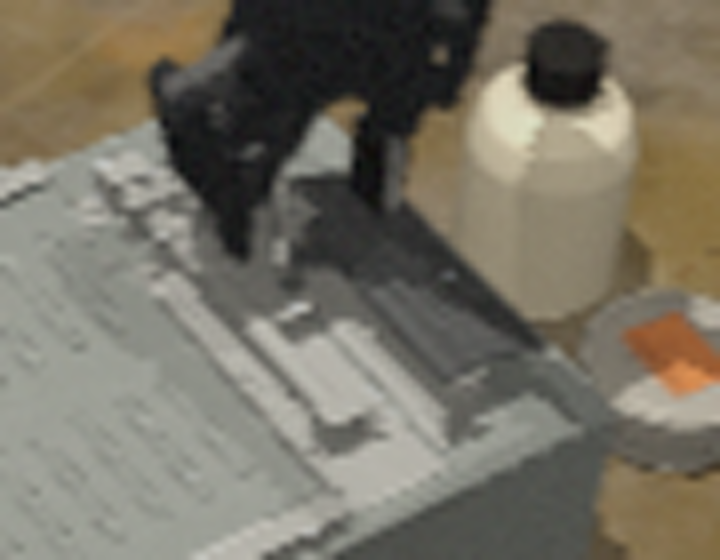

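View pics/top11.png

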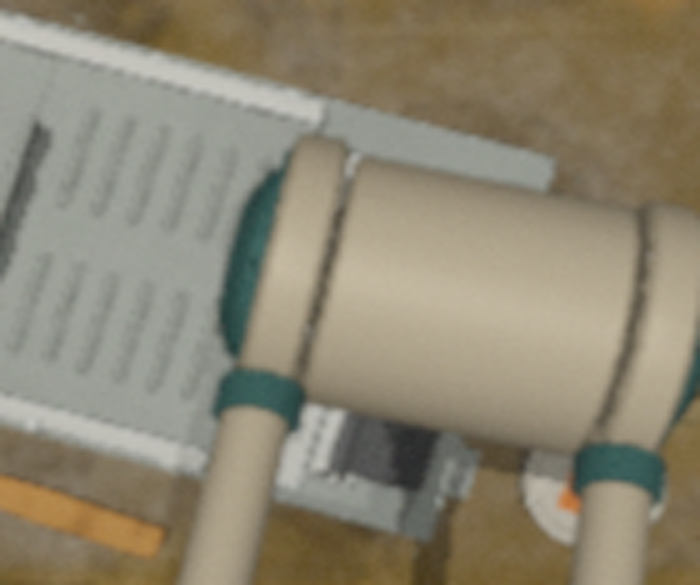

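```bash
python3 - <<'E'
from h import *
for x in(-.018,0,.012,.018):
    for z in(.149,.118):
        print(x,z,((proj("scene",L2W([[x,-.078,z]],POSE))-[240,145]+.5)*8).round(0))
for y in(-.0796,-.144): print(y,((proj("scene",L2W([[.005,y,.121]],POSE))-[240,145]+.5)*8).round(0))
im=cv2.imread("pics/scene0.png");cv2.imwrite("pics/scene0c.png",cv2.resize(im[145:215,240:330],None,fx=8,fy=8,interpolation=cv2.INTER_CUBIC))
E
```

```text
-0.018 0.149 [[273. 250.]]
-0.018 0.118 [[268. 310.]]
0 0.149 [[244. 220.]]
0 0.118 [[240. 280.]]
0.012 0.149 [[226. 200.]]
0.012 0.118 [[222. 260.]]
0.018 0.149 [[217. 190.]]
0.018 0.118 [[213. 250.]]
-0.0796 [[236. 264.]]
-0.144 [[378. 201.]]
```

View pics/scene0c.png

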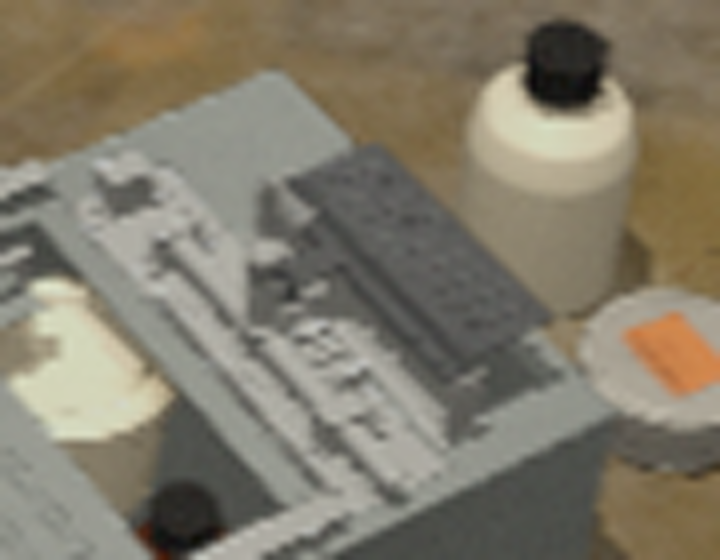

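>>> drive_tool(targets=[0,0,0,2,0,0,0.58,0,0,0,0,0,0,0.58])

```text
clock: 14.28
position: [0.5039, -0.0444, 0.1185]
ee_rot: [0.0, 0.989, -0.147, -0.006]
contact_force: [-9.8, -0.3, 10.5]
width: 0.05
```

>>> drive_tool(targets=[0,0,0,2,0,0,0.58,0,0,0,0,0,0,0.58])

```text
clock: 14.52
position: [0.504, -0.0444, 0.1185]
ee_rot: [0.0, 0.989, -0.147, -0.008]
contact_force: [-12.8, 0.9, 14.1]
width: 0.0494
```

>>> drive_tool(targets=[0,0,0,2,0,0,0.58,0,0,0,0,0,-3,0.58,0,0,0,0,0,-3,0.58,0,0,0,0,0,-3,0.58,0,0,0,0,0,-3,0.58,0,0,0,0,0,0,0.58])

```text
clock: 15.28
position: [0.5042, -0.0444, 0.127]
ee_rot: [-0.0, 0.989, -0.147, -0.011]
contact_force: [-10.0, 0.2, -4.6]
width: 0.0496
```

```bash
python3 -c "
from h import *
where()"
```

```text
t 15.28 loc mm [   5.8 -111.8  127. ] w 49.6 F [-9.7 -2.7 -4.6] q6 1.64
tool axes in local:
 [[ 1.     0.001 -0.022]
 [ 0.001 -1.     0.003]
 [-0.022 -0.003 -1.   ]]
```

>>> drive_tool(targets=[0,0,0,-10,0,0,0.58,0,0,0,-10,0,0,0.58,0,0,0,0,0,-40,0.58,0,0,0,0,0,-50,0.58,0,0,0,-50,0,-30,0.58,0,0,0,-60,0,0,0.58,0,0,0,-60,0,0,0.58,0,0,0,0,0,0,0.58])

```text
clock: 16.27
position: [0.3275, 0.0106, 0.2515]
ee_rot: [-0.0, 0.989, -0.147, -0.001]
contact_force: [0.5, -0.7, 0.1]
width: 0.0496
```

```bash
python3 - <<'E'
from h import *
where()
im=get_image("top"); cv2.imwrite(f"pics/top12.png",cv2.resize(cv2.cvtColor(im,cv2.COLOR_RGB2BGR)[115:265,150:350],None,fx=4,fy=4,interpolation=cv2.INTER_CUBIC))
im=get_image("scene"); cv2.imwrite(f"pics/scene12f.png",cv2.cvtColor(im,cv2.COLOR_RGB2BGR));cv2.imwrite(f"pics/scene12.png",cv2.resize(cv2.cvtColor(im,cv2.COLOR_RGB2BGR)[145:215,240:330],None,fx=8,fy=8,interpolation=cv2.INTER_CUBIC))
E
```

```text
t 16.27 loc mm [-179.3 -110.6  251.5] w 49.6 F [ 0.7 -0.5  0.1] q6 1.68
tool axes in local:
 [[ 1.     0.    -0.001]
 [ 0.    -1.    -0.   ]
 [-0.001  0.    -1.   ]]
```

View pics/scene12.png

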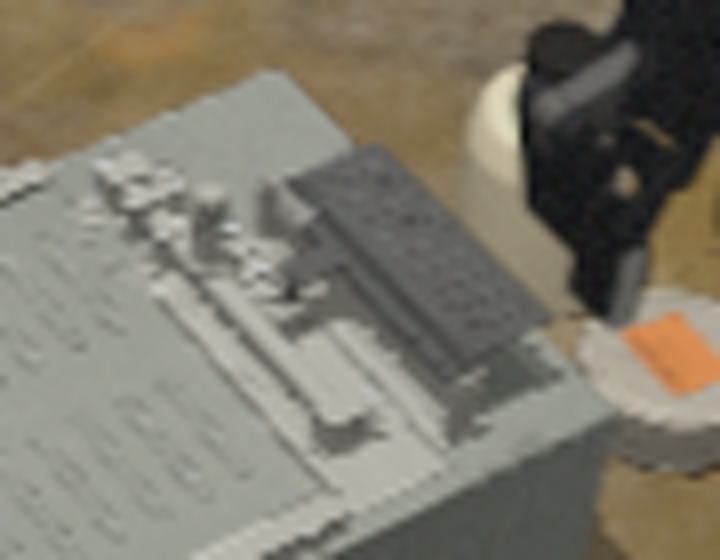

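View pics/top12.png

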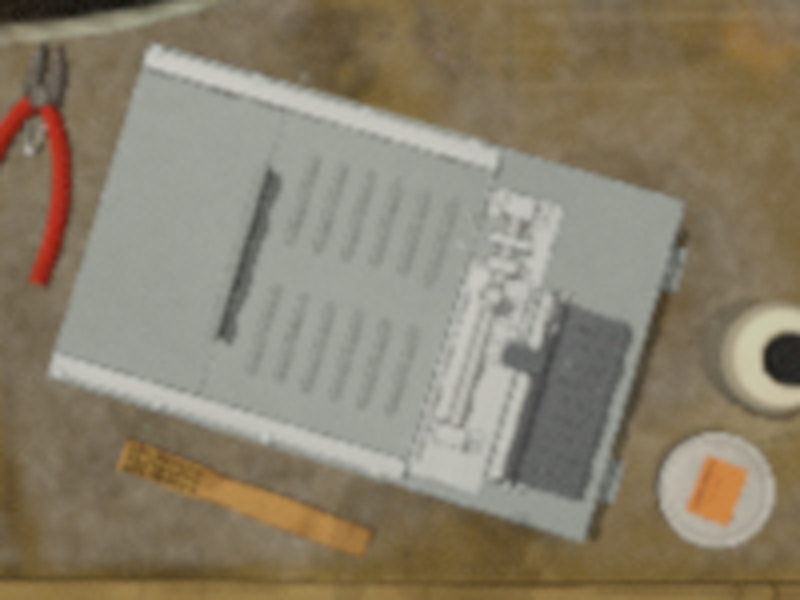

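```bash
python3 - <<'E'
from h import *
a=cv2.imread("pics/scene0.png");b=cv2.imread("pics/scene12f.png")
# catch plate shift
for (r0,r1,c0,c1) in((163,188,275,308),):
    t=a[r0:r1,c0:c1];m=cv2.matchTemplate(b[r0-5:r1+5,c0-5:c1+5],t,cv2.TM_CCOEFF_NORMED);print("plate",cv2.minMaxLoc(m))
print("bolt drawn->home px", proj("scene",L2W([[-.018,-.078,.149],[.018,-.078,.149]],POSE)), proj("top",L2W([[-.018,-.078,.149],[.018,-.078,.149]],POSE)))
def big(im,n):
    o=im.copy();o=cv2.resize(o[150:200,245:295],None,fx=12,fy=12,interpolation=cv2.INTER_CUBIC)
    for x in(.018,.006,-.018):
        u,v=(proj("scene",L2W([[x,-.078,.149]],POSE))[0]-[245,150]+.5)*12;cv2.circle(o,(int(u),int(v)),3,(0,0,255),-1)
    return o
cv2.imwrite("pics/cmp0.png",big(a,0));cv2.imwrite("pics/cmp1.png",big(b,0))
E
```

```text
plate (-0.34222614765167236, 0.6324359178543091, (10, 0), (4, 5))
bolt drawn->home px [[273.58447916 175.70629889]
 [266.57758622 168.25793188]] [[269.38220085 203.6620024 ]
 [273.84204163 188.83886418]]
```

View pics/cmp0.png

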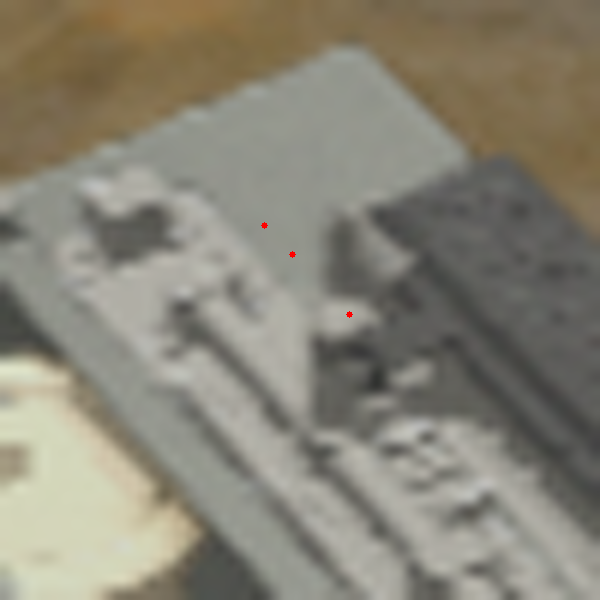

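View pics/cmp1.png

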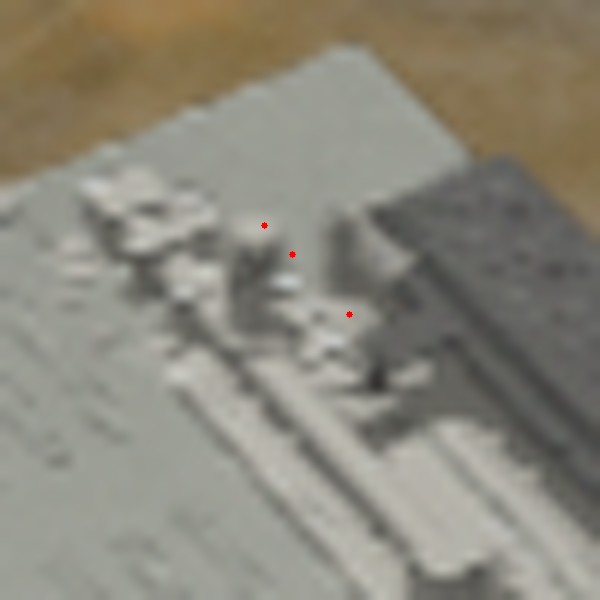

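```bash
python3 -c "
from rig import *
print(sign_off())"
```

```text
the job is handed in; nothing more can be done
None
```

The locker is shut and locked, and I handed the job in at about 16.4 s of the 51 s allowed. `sign_off()` gives no verdict, so this rests on my own checks.

**What I did:** With the fingers closed, I pushed the lip until the hatch hit its stop, at about 25 N. I then opened the fingers to 50 mm and held the catch down, at about 7–10 N once I started sliding. I pushed the bolt until it stopped, let the catch spring up while still pressing on the post, and backed away.

**Last checks:**
- **Bolt:** the top of its post moved (85, 87) px in the enlarged scene view, against (84, 89) px expected for 36 mm, so it is home.
- **Catch:** by eye, the plate looks exactly as it did at the start, so it is up.
- **Hatch:** its lip has stayed where the push left it, at the stop.
- **Loose things:** the bottle, tin, pliers and brush look unmoved.
- **Robot:** it is clear of everything, with contact force near zero.

**What disagreed:**
- **First slide stuck:** I was pressing the catch too hard, about 24 N, so I eased off and it then slid.
- **Bolt stop:** the tool stopped about 5 mm farther along x than expected. The tip is probably narrower than 22 mm, or the pose slightly off.
- **Catch image match:** the automatic match of the catch plate was weak (0.63), because shadows and the gripper changed the picture. That is why I judged it by eye.

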